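# Load the spray bar and hold it up level

## Task

Hang the wooden saddle clip with the unpainted grey parts over the free arm of the spray bar while the bar lies in its cradle, and let go of the clip. Then take the bar by its wooden grip, lift it about 10 cm out of the cradle with the clip riding on it, and finish still holding it there, level and steady, ready for spraying. Leave the clip with the red painted parts standing where it is.

Things in the scene. Friction and masses are not known exactly. Their poses are not given: they have to be found in the camera images.
- cradle: Plywood cradle, fixed: base board 120 x 340 x 15 mm and two notched uprights (16 mm wide, 50 mm deep, 129 mm tall) centred 140 mm either side of its middle along y. Notches 18 mm wide, 14 mm deep, floor 115 mm above the table. Origin: centre of its underside; x across the bar, y along it.
- bar_grip (a point): Centre of the upright wooden grip in the middle of the loose spray bar: 20 mm thick (x), 50 mm long (y, along the bar), top 22 mm above this point. The point is 20 mm above the bar's centre line, 140 mm above the table at rest. The whole bar weighs about 190 g; its right arm (-y) carries a glued-on grey model, 46 mm long, about as heavy as a clip, 85 mm from the middle.
- bar_seat (a point): Middle of the bar's free left arm (+y), on its centre line, 83 mm from the grip's middle, 120 mm above the table at rest. The bar is square aluminium, 10 x 10 mm, 350 mm long along y, its top 5 mm above this point; bare for 45 mm either side of the point, between grip and cradle upright. Black 18 mm collars at the ends, outside the uprights.
- clip_mid (a point): Centre of the loose wooden saddle clip with unpainted grey parts (about 55 g), 35 mm above its feet: an upside-down U, 70 mm tall, standing on two legs 5 mm thick, 45 mm tall, 40 mm long (y), with a 22 mm gap between them (x), open along y. Grey parts outside the legs, up to 22 mm above the feet, make it 54 mm wide (x) there. Grey patch on top.
- clip_roof (a point): Centre of the same clip's solid roof block, 32 mm (x) x 40 mm (y) x 25 mm tall, 22 mm above clip_mid: the place to grasp it, across x. Hung, the bar runs along y between the legs and the block's underside (12 mm below this point) rests on the bar's top; this point is then 17 mm above the bar's centre line. Either way round will do.
- painted_mid (a point): Centre of the other saddle clip, the same shape and size but with red painted parts and a red patch on top, 35 mm above its feet; it stands on the table and is left alone.
There are look-alikes about, which are no part of the job. What is shaped like the part that bears clip_mid but yellow is not meant.

How it is judged (in metres and radians):
On the way, in this order (a step that is already met when the one before it is completed fails the run):
1. the grey-parts clip hangs on the bar's free arm, let go, while the bar rests in its cradle (y of clip_mid in the frame of bar_seat between -0.042 and 0.04 m and x of clip_mid in the frame of bar_seat between -0.012 and 0.012 m and z of clip_mid in the frame of bar_seat between -0.011 and 0.002 m and angle between the z axis of clip_mid and the z axis of bar_seat, either way round below 0.2 rad and contact force between clip and bar above 0.1 N and contact force between clip and the fingers below 0.05 N and contact force between clip and cradle below 0.05 N and contact force between bar and cradle above 0.3 N and height (world z) of bar_seat below 0.13 m and linear speed of clip below 0.05 m/s), for 0.3 s.
2. the bar is held up clear of the cradle, level and steady, with the clip on it (y of clip_mid in the frame of bar_seat between -0.042 and 0.04 m and x of clip_mid in the frame of bar_seat between -0.012 and 0.012 m and z of clip_mid in the frame of bar_seat between -0.011 and 0.002 m and angle between the z axis of clip_mid and the z axis of bar_seat, either way round below 0.2 rad and contact force between clip and bar above 0.1 N and contact force between clip and the fingers below 0.05 N and contact force between each of clip, bar and cradle below 0.05 N and height (world z) of bar_seat above 0.18 m and height (world z) of bar_grip between 0.2 and 0.32 m and angle between bar_grip's own z axis and vertical below 0.12 rad and contact force between bar and the fingers above 1 N and linear speed of each of bar, clip below 0.03 m/s and angular speed of bar below 0.2 rad/s), for 0.3 s.
At the end, for the whole second after the job is handed in: Fingers hold the bar, grip middle 200-320 mm up (rest: 140), tilt under 0.12 rad, under 0.03 m/s and 0.2 rad/s, off the cradle; grey clip seated on the free arm within 40 mm of its middle, not touched by fingers; red clip within 20 mm of its start (all of step 2 and distance of painted_mid from where it was at the start of the episode below 0.02 m); the arm keeps its last pose, push and grip.
It fails at once if the clip with the red parts is shifted or knocked over (distance of painted_mid from where it was at the start of the episode above 0.03 m).
It also fails if it takes over 54 s, if anything falls off the work surface, if the arm or the gripper's body presses on something with over 40 N, if the wrist force passes 120 N, or if a joint passes its speed limit or range.

## Robot

A 6-joint arm with a two-finger parallel gripper is mounted at the origin on the work surface. World frame = base frame: x ahead of the robot, y to its left, z up, the work surface at z = 0. Lengths are in mm, angles in degrees, forces in N, time in s.
With the tool pointing down it reaches from about 325 to 925 mm from the base axis. Payload 3.1 kg.
Tool frame: the origin (TCP) lies midway between the tips of the shut fingers; the grasp point (between the pads) lies 19 mm behind it; x points along the fingers, z is the direction in which the jaws open and shut, and the axes are right-handed (so a half turn about x gives the same grasp; the last joint's range is limited). The gripper opens to 85 mm and grips with 20 to 120 N. Pads are 22 mm wide; open, the fingers measure 114 mm over their backs; the gripper's body (76 mm by 85 mm) begins 54 mm behind the grasp point. The pads swing forward as they close: fully open they stand 13 mm farther back than shut.
Start: joints at [65.077, 12.427, 92.441, -0, 75.132, -6.429], TCP at [198.246, 592.738, 231.3] pointing down, gripper open.
Joint ranges: [-157.48, 157.48], [-44.54, 120.13], [17.64, 146.25], [-64.5, 244.5], [7.68, 150.69], [-147.95, 147.95]. Speed limits (degrees/s): [159.86, 159.86, 180, 180, 180, 180].

## Interface

Orientations are given as a 3x3 rotation matrix whose columns are the frame's x, y, z axes.
In Python, from plant import bot, imaging, order gives the robot as it stands.
- The arm moves only by the tool carry_out, never from a script. Its argument "targets" is a list of rows, each an object with "xyz": the shift along the world's x, y, z in cm, a list of three; "spin": the turn about the world's z in rad; "jaw": the opening, from 0 (shut) to 1 (fully open). A call has 1 to 20 rows; each row shifts and turns the commanded pose from where the row before left it; what a row does not reach is not made up. A row lasts 1/12 s, in which the tool goes at most 41.7 mm and 7.16 degrees, less where a joint would pass 70% of its speed; a pose out of reach is approached as far as the arm can. A call with a gripper value outside its range is refused whole. The fingers move at their own pace and stop on an object; "newtons" is the grip in N (left out, the last holds). Time passes only in rows, so rows that do not move let the fingers close. It gives the time, the measured TCP pose, the force and the opening at its end, in the units of the state.
- bot.observe(): the state, without advancing time (a new reading comes with each control period).
- imaging.snapshot(name): name is "scene" or "top" or "wrist"; returns a dict with "img" (384x512x3 uint8, red, green, blue), "z_map" (384x512 float32, mm along the optical axis (not along the pixel's ray), 0 where there is no reading), "fx", "fy", "cx", "cy" (pixels), "camera_from_world" (4x4, takes a point from world to camera coordinates); the wrist camera has in their place "mount" (4x4, takes a point from camera to tool coordinates, whose origin is the TCP and whose axes are the tool frame's). Camera axes: x right, y down, z forward; pixel columns grow to the right and rows downward; lengths in mm; the calibration is good to about 2 mm. The wrist camera is an equidistant fisheye: a pixel r from the principal point sees the ray r / f radians off the axis. A picture is of the moment at which its call begins: read the wrist's pose just before it.
- order.hand_in(): hands the job in, once; it reports no verdict.
Trained networks look in a picture, given as the dict that the camera call returned (one of the last four; its "shot" number tells which), for a name from the list of things; names that differ only in an ending like _2 or _b are one class to them, and where a whole thing is asked for, a point or a joint stands for the part that bears it (a point fixed in the world has none). Each returns a list of dicts, best first, with "p" (0 to 1); they miss things now and then, are a little off and sometimes report something else, mostly with a low value. They report only what shows in the picture. A call takes as long as a camera call. They do not tell look-alikes from the thing itself.
- imaging.trace(picture, query): "pixels" (384x512 bool, what is visible of it) and "position" ([column, row] in pixels, amid what is visible of it).
The state is a dict: "t": time; "joints": joint angles; "joint_vel": joint speeds; "joint_efforts": joint torques, N m; "position": TCP position; "orientation": TCP orientation; "contact_force": force on the tool from outside, world axes, zero at the start; "moment": the same for the moment, N m; "gripper_width": opening from 0.0 (shut) to 1.0 (fully open).
Only numpy, scipy, OpenCV 4.12 (cv2) and the standard library are available. Lean on these libraries where they do the work, as an engineer would, in place of code of your own. Each camera call takes 0.05 s, during which the arm holds its last target.

## Working session

There is one attempt and no reset: what is moved stays moved. The work goes in short steps, Python scripts to look and compute and a tool call to move; the robot and the scene stay as the last step left them, time stands still between calls to the robot, and variables do not carry over. Pictures are saved under pics/ and viewed, and the job is handed in when it is done.

Besides the shell and the picture viewer there is one more tool, called as name(argument=value, ...), one argument or row to a line, values as JSON. carry_out: Moves the arm, as the interface text tells. Its arguments: {"type":"object","properties":{"targets":{"type":"array"},"newtons":{"type":"number"}},"required":["targets"]}

```bash
mkdir -p pics; ls; cat > h.py <<'E'
import numpy as np,cv2,pickle
from plant import bot,imaging,order
def snap(n,tag):
    s=bot.observe(); p=imaging.snapshot(n); p['state']=s
    cv2.imwrite(f'pics/{tag}.png',p['img'][:,:,::-1]); pickle.dump(p,open(f'{tag}.pkl','wb')); return p
def toW(p,u,v,z=None):
    if z is None: z=p['z_map'][int(round(v)),int(round(u))]
    c=np.array([(u-p['cx'])/p['fx']*z,(v-p['cy'])/p['fy']*z,z,1])
    return (np.linalg.inv(p['camera_from_world'])@c)[:3]
def cloud(p):
    v,u=np.mgrid[:384,:512]; z=p['z_map']
    c=np.stack([(u-p['cx'])/p['fx']*z,(v-p['cy'])/p['fy']*z,z,np.ones_like(z)],-1)
    return (c@np.linalg.inv(p['camera_from_world']).T)[...,:3]
E
python3 - <<'E'
from h import *
np.set_printoptions(precision=1,suppress=True)
for n in ['scene','top']:
    p=snap(n,n+'0')
    for q in ['clip_mid','clip_roof','painted_mid','bar_grip','bar_seat','cradle']:
        for r in imaging.trace(p,q):
            m=r['pixels']; C=cloud(p)[m&(p['z_map']>0)]
            print(n,q,round(r['p'],2),r['position'],m.sum(),np.median(C,0) if len(C) else '',C.min(0),C.max(0))
p=snap('wrist','wrist0')
print(bot.observe()['orientation'])
E
```

```text
pics
scene clip_mid 0.88 [295.7, 173.3] 764 [384.9 127.1  49.1] [296.  102.1  -3. ] [404.9 157.4  74.9]
scene clip_mid 0.71 [339.5, 194.7] 828 [428.6 213.4  50.9] [346.3 191.3  -1.7] [446.6 251.8  74.6]
scene clip_mid 0.56 [386.1, 213.7] 880 [457.2 299.7  51.8] [389.5 274.9  -2.3] [478.9 350.   75.2]
scene clip_mid 0.17 [140.6, 202.0] 2770 [ 547.7 -125.2  125.7] [ 433.1 -365.2   -3.2] [570.8  64.7 164.3]
scene clip_roof 0.75 [297.9, 175.2] 692 [385.  126.5  52.5] [342.  103.5   0. ] [404.9 156.1  74.9]
scene clip_roof 0.68 [338.2, 195.5] 813 [429.  214.5  50.8] [339.2 192.1  -2.8] [446.6 251.8  74.6]
scene clip_roof 0.67 [388.5, 213.6] 808 [457.6 300.3  56.5] [416.8 275.4  -0.5] [477.8 343.3  75.2]
scene bar_grip 0.81 [144.0, 203.5] 2786 [ 547.6 -124.2  125.6] [ 427.2 -376.7   -3.2] [570.8  64.7 164.3]
scene bar_seat 0.91 [144.1, 202.1] 2758 [ 547.7 -124.7  125.7] [ 427.2 -375.1   -3.2] [570.8  64.7 164.3]
scene bar_seat 0.53 [336.6, 194.4] 727 [429.5 213.6  53.8] [399.6 192.1  -0.5] [446.6 236.7  74.6]
scene cradle 0.85 [168.1, 239.1] 10189 [ 552.4 -104.7   14.9] [ 425.7 -275.2   -1
[... 676 characters left out ...]
149.5  -0.3] [629.7 191.1  74.9]
top painted_mid 0.59 [354.2, 157.7] 1740 [ 538.1 -134.1  126.3] [ 515.  -316.6   -1.6] [588.8  63.7 165.3]
top bar_grip 0.98 [353.8, 155.5] 1775 [ 538.1 -143.9  126.2] [ 514.9 -340.1   -5.9] [593.9  66.1 165.3]
top bar_grip 0.46 [210.4, 128.8] 476 [601.1 168.7  68.1] [582.8 149.5  -2.9] [647.1 197.7  74.9]
top bar_seat 0.77 [360.7, 154.0] 1519 [ 537.6 -153.   127.1] [ 517.7 -316.6   -0.6] [572.   59.6 165.3]
top cradle 0.82 [325.9, 169.6] 6412 [526.3 -97.3  14.8] [ 464.5 -288.4   -4. ] [616.6  69.3 160.4]
top cradle 0.56 [360.5, 153.8] 1503 [ 537.6 -154.4  127.5] [ 515.4 -284.2   11.5] [573.8  63.7 165.3]
[[ 0.  -0.9  0.3]
 [ 0.   0.3  0.9]
 [-1.  -0.   0. ]]
```

```bash
python3 - <<'E'
import cv2,numpy as np
t=cv2.imread('pics/top0.png'); s=cv2.imread('pics/scene0.png')
cv2.imwrite('pics/topz.png',cv2.resize(t[100:260,120:460],None,fx=2.3,fy=2.3,interpolation=cv2.INTER_CUBIC))
cv2.imwrite('pics/scz.png',cv2.resize(s[130:300,20:440],None,fx=1.9,fy=1.9,interpolation=cv2.INTER_CUBIC))
E
```

```text
(no output)
```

View pics/topz.png

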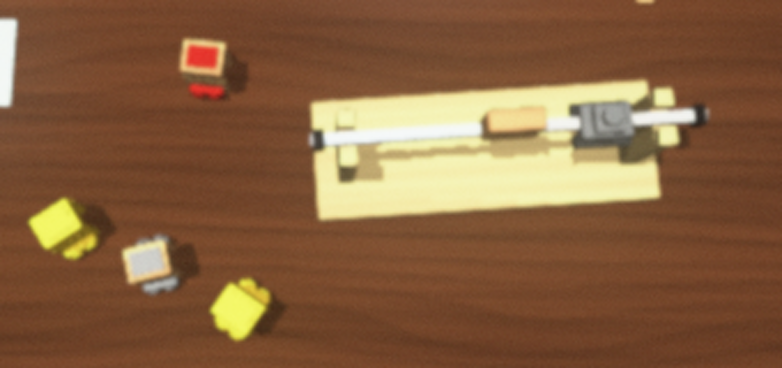

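View pics/scz.png

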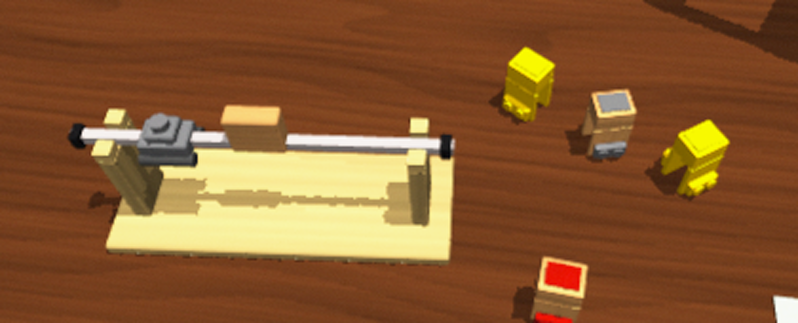

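View pics/top0.png

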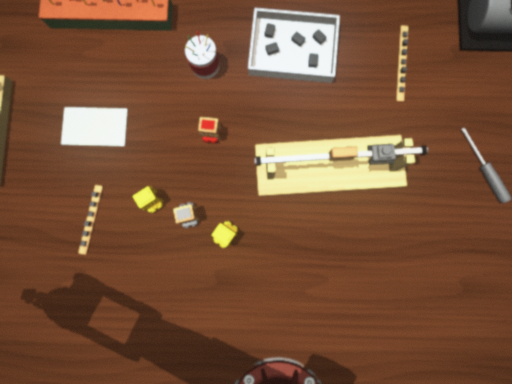

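View pics/wrist0.png

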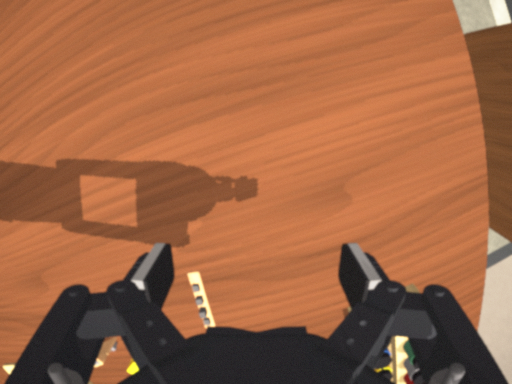

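The top view shows three unpainted-shape candidates: yellow clips at (150,199) and (225,234), and a wood clip with a grey patch at (186,215). There's also a red clip at (209,129). The one with the grey patch and parts at (186,215) fits the description. The bar's free arm runs left of the grip, around (295,158). Next I'll measure the roof and bar from both views and take a confirming crop.

```bash
python3 - <<'E'
from h import *
np.set_printoptions(precision=1,suppress=True)
t=cv2.imread('pics/top0.png'); s=cv2.imread('pics/scene0.png')
a=cv2.resize(t[190:240,155:215],(480,400),interpolation=cv2.INTER_CUBIC)
b=cv2.resize(s[165:220,310:370],(436,400),interpolation=cv2.INTER_CUBIC)
cv2.imwrite('pics/crop.png',np.hstack([a,b])[:, :800])
for n in ['scene','top']:
    p=pickle.load(open(n+'0.pkl','rb')); C=cloud(p)
    def sel(x0,x1,y0,y1,z0,z1):
        m=(C[...,0]>x0)&(C[...,0]<x1)&(C[...,1]>y0)&(C[...,1]<y1)&(C[...,2]>z0)&(C[...,2]<z1); return C[m]
    P=sel(370,460,180,245,66,80); r=cv2.minAreaRect(P[:,:2].astype(np.float32)); print(n,'roof',len(P),r,np.median(P[:,2]))
    P=sel(560,660,130,220,66,80); print(n,'red',cv2.minAreaRect(P[:,:2].astype(np.float32)))
    P=sel(500,600,-160,-60,152,175); print(n,'grip',len(P),cv2.minAreaRect(P[:,:2].astype(np.float32)),np.median(P[:,2]))
    P=sel(500,600,-70,20,118,135)
    vx,vy,x0,y0=cv2.fitLine(P[:,:2].astype(np.float32),cv2.DIST_HUBER,0,.01,.01).ravel(); print(n,'arm',len(P),vx,vy,x0,y0,'yaw',np.degrees(np.arctan2(-vx/vy,1)),np.median(P[:,2]),np.percentile(P[:,0]-x0-(P[:,1]-y0)*vx/vy,[5,95]))
    P=sel(440,640,-330,90,10,19); print(n,'base',cv2.minAreaRect(P[:,:2].astype(np.float32)))
E
```

```text
scene roof 291 ((416.5494384765625, 214.55609130859375), (33.48601150512695, 40.480228424072266), 15.600492477416992) 70.88365429273802
scene red ((612.5162963867188, 171.0289764404297), (39.84111404418945, 33.08086395263672), 83.91985321044922)
scene grip 383 ((540.3497314453125, -109.23208618164062), (21.397266387939453, 49.87712097167969), 5.931981086730957) 161.24946131689939
scene arm 371 0.088966444 -0.9960346 534.4715 -24.239794 yaw 5.1041503 124.45882312375625 [-6.8  3.3]
scene base ((540.1052856445312, -106.83747863769531), (121.42491912841797, 339.7446594238281), 5.2934675216674805)
top roof 276 ((415.20965576171875, 214.39247131347656), (32.03974914550781, 40.400848388671875), 14.598695755004883) 70.80558384362052
top red ((611.5045776367188, 170.751708984375), (40.362205505371094, 32.9758186340332), 84.68956756591797)
top grip 283 ((539.0335693359375, -109.78067016601562), (20.313608169555664, 49.807743072509766), 5.056980609893799) 161.29673635659026
top arm 245 0.08746385 -0.9961677 530.8766 -25.117588 yaw 5.0177207 124.58480147917078 [-4.5  5.2]
top base ((538.845458984375, -107.2978515625), (120.64329528808594, 340.17279052734375), 5.260081768035889)
```

View pics/crop.png

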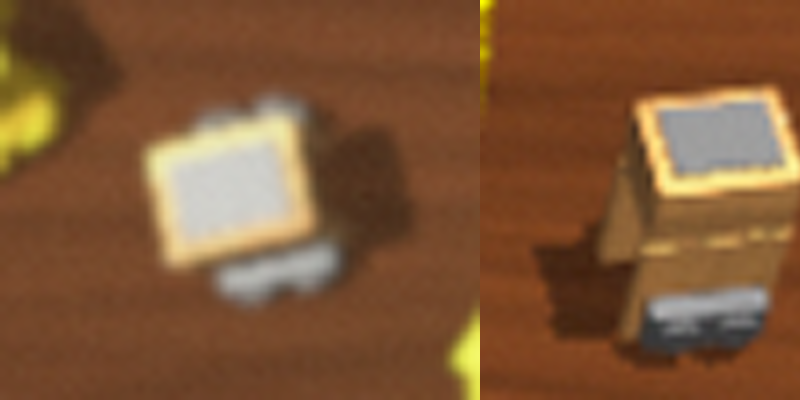

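The crop confirms it: a wood clip with a grey patch and grey parts. Both views agree:

| Feature | Position (mm) | Yaw | Check |
|---|---|---|---|
| Clip roof | (416, 214.5), top ~71 high | 15° | 32 x 40 mm |
| Grip | (539.7, -109.5), top ~161 high | 5.1° | 20 x 50 mm |
| Bar seat | (532.3, -26.8), bar top ~124.5 high | 5.1° | – |

Next I move above the clip.

carry_out(
  targets=[
    {"xyz": [1.55,-2.7,0],"spin": -0.07,"jaw": 0.65},
    {"xyz": [1.55,-2.7,0],"spin": -0.07,"jaw": 0.65},
    {"xyz": [1.55,-2.7,0],"spin": -0.07,"jaw": 0.65},
    {"xyz": [1.55,-2.7,0],"spin": -0.07,"jaw": 0.65},
    {"xyz": [1.55,-2.7,0],"spin": -0.07,"jaw": 0.65},
    {"xyz": [1.55,-2.7,0],"spin": -0.07,"jaw": 0.65},
    {"xyz": [1.55,-2.7,-1],"spin": -0.07,"jaw": 0.65},
    {"xyz": [1.55,-2.7,-1],"spin": -0.07,"jaw": 0.65},
    {"xyz": [1.55,-2.7,-1],"spin": -0.07,"jaw": 0.65},
    {"xyz": [1.55,-2.7,-1],"spin": -0.07,"jaw": 0.65},
    {"xyz": [1.55,-2.7,-1],"spin": -0.07,"jaw": 0.65},
    {"xyz": [1.55,-2.7,-1],"spin": -0.07,"jaw": 0.65},
    {"xyz": [1.55,-2.7,-1],"spin": -0.07,"jaw": 0.65},
    {"xyz": [1.55,-2.7,-1],"spin": -0.07,"jaw": 0.65},
    {"xyz": [0,0,0],"spin": 0,"jaw": 0.65},
    {"xyz": [0,0,0],"spin": 0,"jaw": 0.65},
  ],
  newtons=40,
)

```text
t: 2.08
position: [415.4, 213.4, 150.8]
orientation: [[-0.001, -0.262, 0.965], [-0.0, 0.965, 0.262], [-1.0, 0.0, -0.001]]
contact_force: [-0.2, 0.5, -0.4]
gripper_width: 0.653
```

```bash
python3 - <<'E'
from h import *
np.set_printoptions(precision=3,suppress=True)
p=snap('wrist','wrist1'); s=p['state']
print(s['t'],s['position'],s['orientation'],s['gripper_width'],{k:v for k,v in p.items() if k in('fx','cx','cy','mount')})
E
```

```text
2.0833 [415.435 213.445 150.831] [[-0.001 -0.262  0.965]
 [-0.     0.965  0.262]
 [-1.     0.    -0.001]] 0.6528008035610888 {'fx': 297.3186396354542, 'cx': 255.9305827958352, 'cy': 192.92525780608725, 'mount': array([[  -0.   ,   -0.293,    0.956, -145.602],
       [   0.   ,   -0.956,   -0.293,   74.827],
       [   1.   ,    0.   ,    0.   ,    0.998],
       [   0.   ,    0.   ,    0.   ,    1.   ]])}
```

View pics/wrist1.png

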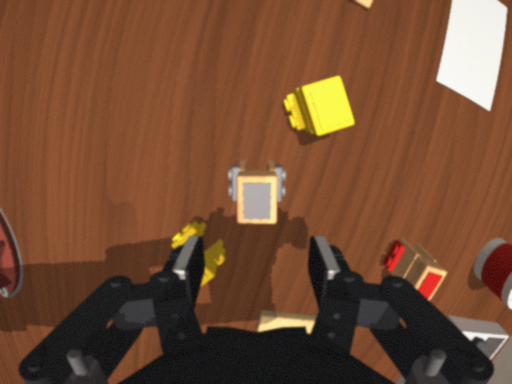

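The wrist view shows the clip roof at about (257,197). It's square to the jaws and midway between the fingers. I'll check it numerically as a second viewpoint.

```bash
cat >> h.py <<'E'
def wray(p,u,v):
    s=p['state'];d=np.array([u-p['cx'],v-p['cy']]);r=np.hypot(*d);th=r/p['fx']
    c=np.array([*(np.sin(th)*d/max(r,1e-9)),np.cos(th)])
    R=np.array(s['orientation']);M=p['mount']
    return np.array(s['position'])+R@M[:3,3], R@(M[:3,:3]@c)
def watz(p,u,v,z):
    o,d=wray(p,u,v); return o+d*(z-o[2])/d[2]
E
python3 - <<'E'
from h import *
np.set_printoptions(precision=1,suppress=True)
p=pickle.load(open('wrist1.pkl','rb'))
R=np.array(p['state']['orientation'])
h=cv2.cvtColor(p['img'],cv2.COLOR_RGB2HSV); 
for u,v in [(236.5,172),(276.5,172),(276.5,223),(238,223)]:
    w=watz(p,u,v,70); print(w,(R.T@(w-np.array([415.4,213.4,0])))[1:])
print(p['z_map'][197,257], wray(p,257,197))
E
python3 - <<'E'
import cv2
t=cv2.imread('pics/wrist1.png'); cv2.imwrite('pics/w1z.png',cv2.resize(t[150:240,200:310],None,fx=6,fy=6,interpolation=cv2.INTER_CUBIC))
E
```

```text
[395.8 231.5  70. ] [ 22.6 -14.2]
[426.  239.7  70. ] [22.6 17. ]
[438.2 198.3  70. ] [-20.5  18. ]
[407.5 190.   70. ] [-20.5 -13.9]
233.12125 (array([397. , 285.9, 296.4]), array([ 0.1, -0.3, -1. ]))
```

View pics/w1z.png

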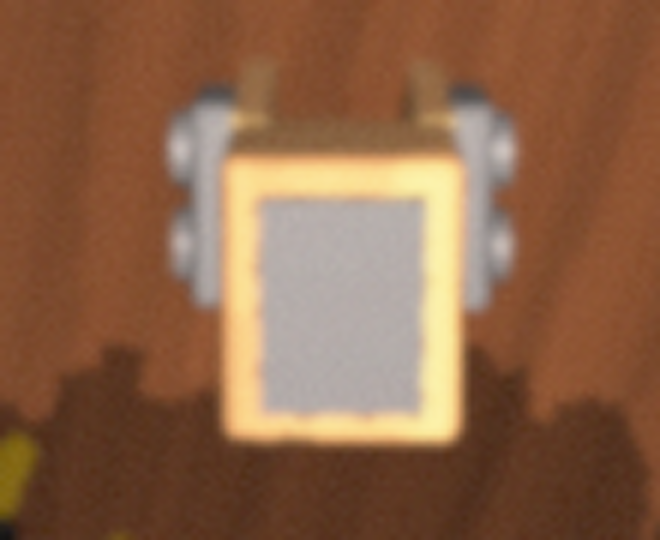

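The wrist view puts the roof at (417, 213.5), within 1.5 mm of the other views. Now I descend and grip.

carry_out(
  targets=[
    {"xyz": [0.12,0.06,-2.5],"spin": 0,"jaw": 0.65},
    {"xyz": [0,0,-2.5],"spin": 0,"jaw": 0.65},
    {"xyz": [0,0,-2.5],"spin": 0,"jaw": 0.65},
    {"xyz": [0,0,-2.4],"spin": 0,"jaw": 0.65},
    {"xyz": [0,0,-1.5],"spin": 0,"jaw": 0.65},
    {"xyz": [0,0,0],"spin": 0,"jaw": 0.65},
    {"xyz": [0,0,0],"spin": 0,"jaw": 0.2},
    {"xyz": [0,0,0],"spin": 0,"jaw": 0.2},
    {"xyz": [0,0,0],"spin": 0,"jaw": 0.2},
    {"xyz": [0,0,0],"spin": 0,"jaw": 0.2},
    {"xyz": [0,0,0],"spin": 0,"jaw": 0.2},
    {"xyz": [0,0,0],"spin": 0,"jaw": 0.2},
  ],
  newtons=30,
)

```text
t: 3.13
position: [417.3, 215.7, 38.3]
orientation: [[0.002, -0.265, 0.964], [0.001, 0.964, 0.265], [-1.0, 0.0, 0.002]]
contact_force: [-0.5, 1.4, 2.0]
gripper_width: 0.37
```

Gripped: the opening is 31.5 mm against a 32 mm roof. I lift it and carry it above the bar.

carry_out(
  targets=[
    {"xyz": [0,0,1.5],"spin": 0,"jaw": 0.2},
    {"xyz": [0,0,3],"spin": 0,"jaw": 0.2},
    {"xyz": [0,0,3.5],"spin": 0,"jaw": 0.2},
    {"xyz": [0,0,3.5],"spin": 0,"jaw": 0.2},
    {"xyz": [0,0,3.5],"spin": 0,"jaw": 0.2},
    {"xyz": [0,0,3],"spin": 0,"jaw": 0.2},
    {"xyz": [1.15,-2.4,0],"spin": -0.018,"jaw": 0.2},
    {"xyz": [1.15,-2.4,0],"spin": -0.018,"jaw": 0.2},
    {"xyz": [1.15,-2.4,0],"spin": -0.018,"jaw": 0.2},
    {"xyz": [1.15,-2.4,0],"spin": -0.018,"jaw": 0.2},
    {"xyz": [1.15,-2.4,0],"spin": -0.018,"jaw": 0.2},
    {"xyz": [1.15,-2.4,0],"spin": -0.018,"jaw": 0.2},
    {"xyz": [1.15,-2.4,0],"spin": -0.018,"jaw": 0.2},
    {"xyz": [1.15,-2.4,0],"spin": -0.018,"jaw": 0.2},
    {"xyz": [1.15,-2.4,0],"spin": -0.018,"jaw": 0.2},
    {"xyz": [1.15,-2.4,0],"spin": -0.018,"jaw": 0.2},
    {"xyz": [0,0,0],"spin": 0,"jaw": 0.2},
    {"xyz": [0,0,0],"spin": 0,"jaw": 0.2},
    {"xyz": [0,0,0],"spin": 0,"jaw": 0.2},
  ],
)

```text
t: 4.72
position: [530.9, -24.4, 217.1]
orientation: [[-0.001, -0.087, 0.996], [0.001, 0.996, 0.087], [-1.0, 0.001, -0.001]]
contact_force: [0.1, 0.3, -0.1]
gripper_width: 0.367
```

```bash
python3 - <<'E'
from h import *
np.set_printoptions(precision=1,suppress=True)
p=snap('wrist','wrist2');s=p['state'];print(s['position'],s['orientation'],s['gripper_width'])
for n in ['scene','top']:
    p=snap(n,n+'2'); C=cloud(p)
    def sel(x0,x1,y0,y1,z0,z1):
        m=(C[...,0]>x0)&(C[...,0]<x1)&(C[...,1]>y0)&(C[...,1]<y1)&(C[...,2]>z0)&(C[...,2]<z1); return C[m]
    if 1:
        P=sel(500,570,-60,10,170,260); print(n,len(P),np.percentile(P,[2,50,98],axis=0) if len(P) else 0)
E
python3 - <<'E'
import cv2,numpy as np
w=cv2.imread('pics/wrist2.png'); s=cv2.imread('pics/scene2.png')
cv2.imwrite('pics/w2.png',np.hstack([cv2.resize(w,(400,300)),cv2.resize(s[100:250,50:250],(400,300))]))
E
```

```text
[530.9 -24.4 217.1] [[-0.  -0.1  1. ]
 [ 0.   1.   0.1]
 [-1.   0.  -0. ]] 0.3673229301392948
scene 844 [[514.2 -42.  183.9]
 [547.3 -13.2 210.5]
 [560.5  -4.5 251.1]]
top 121 [[500.8 -20.  179.6]
 [512.9 -10.3 207.1]
 [540.2  -4.3 250.1]]
```

View pics/w2.png

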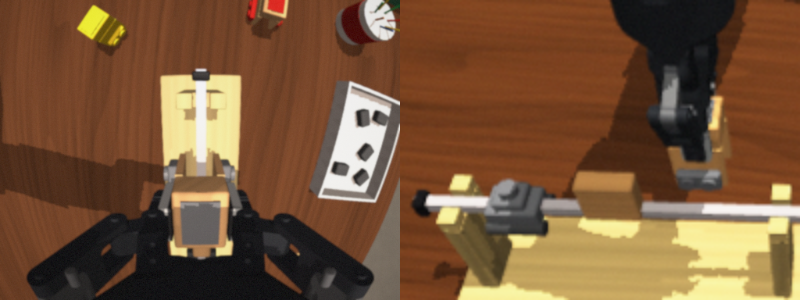

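View pics/wrist2.png

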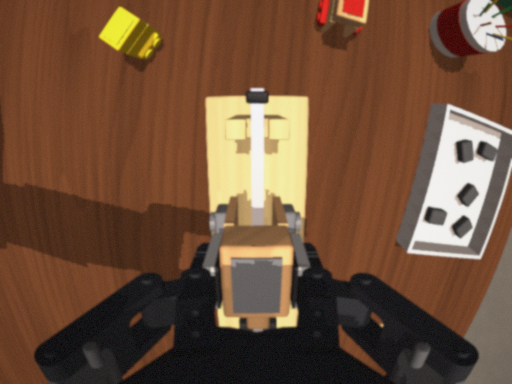

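The wrist view shows the free arm running down column ~257, between the clip's legs (which span 228–288), with the end collar at (257,95). I'll compute the lateral offset of bar and clip.

```bash
python3 - <<'E'
from h import *
np.set_printoptions(precision=1,suppress=True)
p=pickle.load(open('wrist2.pkl','rb'));R=np.array(p['state']['orientation']);o=np.array(p['state']['position'])
im=p['img'].astype(int)
for v in (110,120,140,160,180,200):
    row=im[v]; m=[u for u in range(235,280) if row[u].min()>170]
    if m:
        w=watz(p,(min(m)+max(m))/2,v,125); print(v,min(m),max(m),w,(R.T@(w-o))[1:])
t=cv2.imread('pics/wrist2.png'); cv2.imwrite('pics/w2z.png',cv2.resize(t[180:330,190:325],None,fx=4,fy=4,interpolation=cv2.INTER_CUBIC))
E
```

```text
110 250 264 [526.6  46.2 125. ] [70.6  1.9]
120 250 264 [527.3  38.3 125. ] [62.6  1.9]
140 251 263 [528.7  22.2 125. ] [46.5  1.9]
160 250 265 [530.5   5.9 125. ] [30.1  2.3]
180 250 264 [531.6 -10.8 125. ] [13.3  2. ]
200 251 263 [533.2 -28.1 125. ] [-4.  2.]
```

View pics/w2z.png

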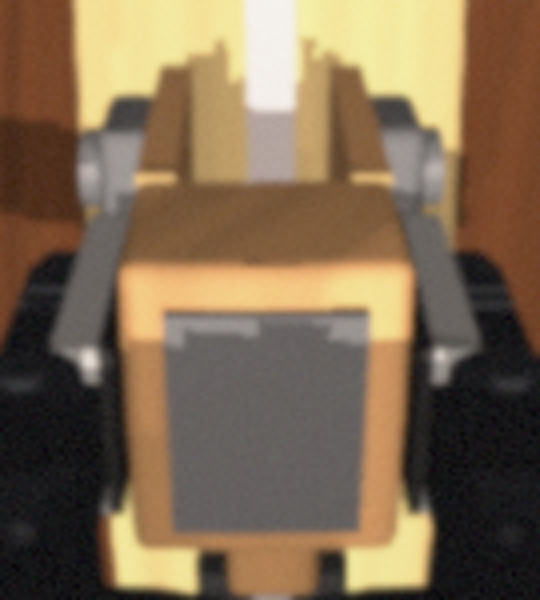

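carry_out(
  targets=[
    {"xyz": [0.1,-0.2,-2],"spin": 0,"jaw": 0.2},
    {"xyz": [0,0,-2],"spin": 0,"jaw": 0.2},
    {"xyz": [0,0,-2],"spin": 0,"jaw": 0.2},
    {"xyz": [0,0,-1.5],"spin": 0,"jaw": 0.2},
    {"xyz": [0,0,-1.2],"spin": 0,"jaw": 0.2},
    {"xyz": [0,0,-0.8],"spin": 0,"jaw": 0.2},
    {"xyz": [0,0,0],"spin": 0,"jaw": 0.2},
    {"xyz": [0,0,0],"spin": 0,"jaw": 0.2},
    {"xyz": [0,0,0],"spin": 0,"jaw": 0.2},
  ],
)

```text
t: 5.62
position: [533.4, -26.7, 123.4]
orientation: [[0.002, -0.088, 0.996], [-0.0, 0.996, 0.088], [-1.0, -0.001, 0.002]]
contact_force: [0.5, -0.4, -0.8]
gripper_width: 0.368
```

carry_out(
  targets=[
    {"xyz": [0,0,-0.2],"spin": 0,"jaw": 0.2},
    {"xyz": [0,0,-0.2],"spin": 0,"jaw": 0.2},
    {"xyz": [0,0,0],"spin": 0,"jaw": 0.2},
    {"xyz": [0,0,0],"spin": 0,"jaw": 0.2},
  ],
)

```text
t: 5.95
position: [532.5, -26.7, 118.5]
orientation: [[0.0, -0.088, 0.996], [-0.0, 0.996, 0.088], [-1.0, -0.0, 0.0]]
contact_force: [-0.5, -0.3, -0.3]
gripper_width: 0.368
```

```bash
python3 - <<'E'
from h import *
p=snap('scene','scene3');print(bot.observe()['contact_force'])
cv2.imwrite('pics/s3.png',cv2.resize(p['img'][130:260,60:260,::-1],(800,520),interpolation=cv2.INTER_CUBIC))
E
```

```text
[-0.66427955 -0.05901105 -0.31382627]
```

View pics/s3.png

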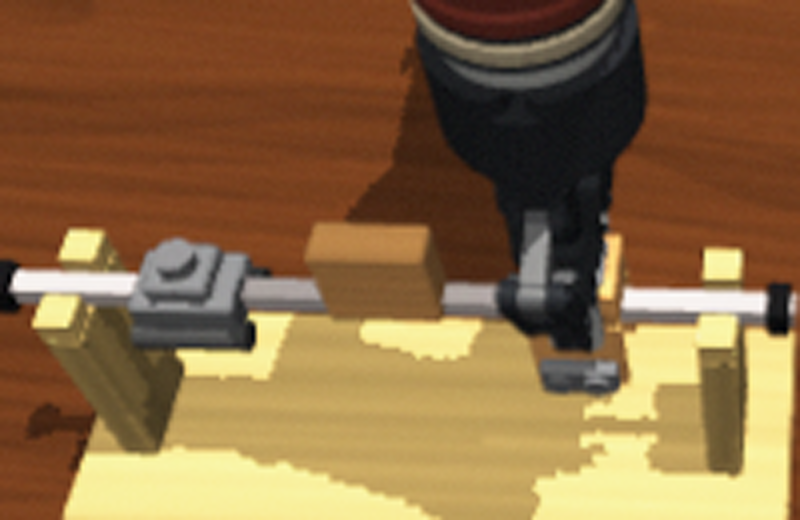

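The clip straddles the arm and is almost seated. I lower it another 1.5 mm, release, wait, and rise.

carry_out(
  targets=[
    {"xyz": [0,0,-0.1],"spin": 0,"jaw": 0.2},
    {"xyz": [0,0,-0.05],"spin": 0,"jaw": 0.2},
    {"xyz": [0,0,0],"spin": 0,"jaw": 0.3},
    {"xyz": [0,0,0],"spin": 0,"jaw": 0.4},
    {"xyz": [0,0,0],"spin": 0,"jaw": 0.5},
    {"xyz": [0,0,0],"spin": 0,"jaw": 0.6},
    {"xyz": [0,0,0],"spin": 0,"jaw": 0.65},
    {"xyz": [0,0,0],"spin": 0,"jaw": 0.65},
    {"xyz": [0,0,0.5],"spin": 0,"jaw": 0.65},
    {"xyz": [0,0,1.5],"spin": 0,"jaw": 0.65},
    {"xyz": [0,0,2.5],"spin": 0,"jaw": 0.65},
    {"xyz": [0,0,2.5],"spin": 0,"jaw": 0.65},
    {"xyz": [0,0,2.5],"spin": 0,"jaw": 0.65},
    {"xyz": [0,0,0],"spin": 0,"jaw": 0.65},
    {"xyz": [0,0,0],"spin": 0,"jaw": 0.65},
  ],
)

```text
t: 7.25
position: [534.1, -27.0, 214.4]
orientation: [[0.005, -0.088, 0.996], [-0.001, 0.996, 0.088], [-1.0, -0.001, 0.005]]
contact_force: [-1.0, -0.5, -1.1]
gripper_width: 0.651
```

```bash
python3 - <<'E'
from h import *
np.set_printoptions(precision=1,suppress=True)
w=snap('wrist','wrist4')
p=snap('scene','scene4');C=cloud(p)
def sel(x0,x1,y0,y1,z0,z1):
    m=(C[...,0]>x0)&(C[...,0]<x1)&(C[...,1]>y0)&(C[...,1]<y1)&(C[...,2]>z0)&(C[...,2]<z1); return C[m]
P=sel(500,570,-60,10,142,160); print('roof',cv2.minAreaRect(P[:,:2].astype(np.float32)),np.median(P[:,2]))
P=sel(500,600,-160,-65,152,175); print('grip',cv2.minAreaRect(P[:,:2].astype(np.float32)),np.median(P[:,2]))
cv2.imwrite('pics/s4.png',np.hstack([cv2.resize(p['img'][130:260,60:260,::-1],(400,260)),cv2.resize(w['img'][:,:,::-1],(347,260))]))
E
```

```text
roof ((533.7533569335938, -27.92559242248535), (32.85374069213867, 39.994380950927734), 4.735044002532959) 150.31431370627377
grip ((540.8893432617188, -109.50426483154297), (21.071590423583984, 50.22380828857422), 3.062255620956421) 161.1606608357995
```

View pics/s4.png

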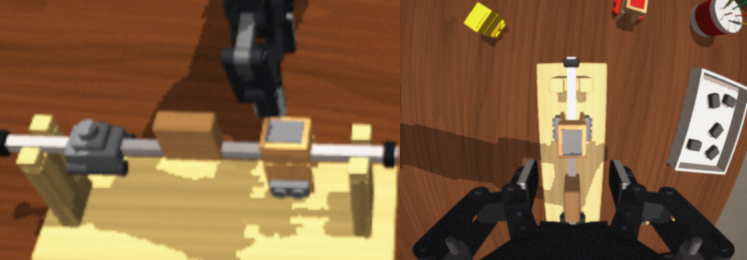

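The clip is seated: roof top ~150 mm (expected 149.5), about 1 mm from the seat middle, yaw 4.7°. Now I move over the grip.

carry_out(
  targets=[
    {"xyz": [0.2,-2.0,0],"spin": 0,"jaw": 0.65},
    {"xyz": [0.2,-2.1,0],"spin": 0,"jaw": 0.6},
    {"xyz": [0.2,-2.1,0],"spin": 0,"jaw": 0.5},
    {"xyz": [0.1,-2.1,0],"spin": 0,"jaw": 0.5},
    {"xyz": [0,0,0],"spin": 0,"jaw": 0.5},
    {"xyz": [0,0,0],"spin": 0,"jaw": 0.5},
    {"xyz": [0,0,0],"spin": 0,"jaw": 0.5},
    {"xyz": [0,0,0],"spin": 0,"jaw": 0.5},
  ],
)

```text
t: 8.02
position: [538.8, -108.6, 210.8]
orientation: [[-0.002, -0.089, 0.996], [0.001, 0.996, 0.089], [-1.0, 0.001, -0.002]]
contact_force: [-0.0, -0.3, -0.1]
gripper_width: 0.499
```

```bash
python3 - <<'E'
from h import *
np.set_printoptions(precision=2,suppress=True)
w=snap('wrist','wrist5');R=np.array(w['state']['orientation']);print(w['state']['position'])
cv2.imwrite('pics/w5.png',cv2.resize(w['img'][120:330,170:345,::-1],None,fx=2.8,fy=2.8,interpolation=cv2.INTER_CUBIC))
E
```

```text
[ 538.81 -108.65  210.8 ]
```

View pics/w5.png

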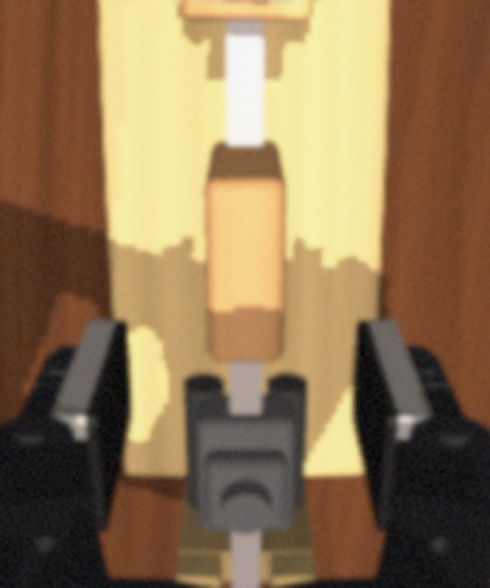

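```bash
python3 - <<'E'
from h import *
np.set_printoptions(precision=1,suppress=True)
w=pickle.load(open('wrist5.pkl','rb'))
for u,v in [(257.3,184.3),(257.5,248.3)]: print(watz(w,u,v,162))
E
```

```text
[538.8 -87.  162. ]
[ 543.3 -135.4  162. ]
```

Grip centre from the wrist is (541, -111), consistent with the other views. I descend and grip.

carry_out(
  targets=[
    {"xyz": [0.15,-0.15,-2],"spin": 0,"jaw": 0.5},
    {"xyz": [0,0,-2],"spin": 0,"jaw": 0.5},
    {"xyz": [0,0,-2],"spin": 0,"jaw": 0.5},
    {"xyz": [0,0,-1.6],"spin": 0,"jaw": 0.5},
    {"xyz": [0,0,-1.2],"spin": 0,"jaw": 0.5},
    {"xyz": [0,0,0],"spin": 0,"jaw": 0.5},
    {"xyz": [0,0,0],"spin": 0,"jaw": 0.5},
    {"xyz": [0,0,0],"spin": 0,"jaw": 0.4},
    {"xyz": [0,0,0],"spin": 0,"jaw": 0.3},
    {"xyz": [0,0,0],"spin": 0,"jaw": 0.2},
    {"xyz": [0,0,0],"spin": 0,"jaw": 0.05},
    {"xyz": [0,0,0],"spin": 0,"jaw": 0.05},
    {"xyz": [0,0,0],"spin": 0,"jaw": 0.05},
    {"xyz": [0,0,0],"spin": 0,"jaw": 0.05},
  ],
  newtons=60,
)

```text
t: 9.23
position: [541.9, -111.5, 125.5]
orientation: [[0.002, -0.088, 0.996], [-0.001, 0.996, 0.088], [-1.0, -0.001, 0.002]]
contact_force: [-1.8, 0.2, 5.8]
gripper_width: 0.223
```

```bash
python3 - <<'E'
from h import *
p=snap('scene','scene6')
cv2.imwrite('pics/s6.png',cv2.resize(p['img'][130:260,60:260,::-1],(800,520),interpolation=cv2.INTER_CUBIC))
E
```

```text
(no output)
```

View pics/s6.png

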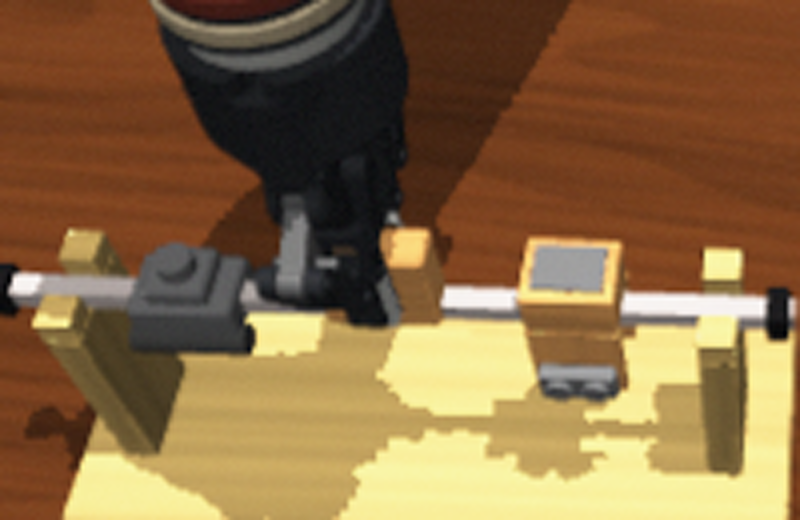

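The fingers hold the grip (19 mm opening) and the clip is still seated. I lift smoothly by 10 cm.

carry_out(
  targets=[
    {"xyz": [0,0,0.2],"spin": 0,"jaw": 0.05},
    {"xyz": [0,0,0.4],"spin": 0,"jaw": 0.05},
    {"xyz": [0,0,0.6],"spin": 0,"jaw": 0.05},
    {"xyz": [0,0,0.8],"spin": 0,"jaw": 0.05},
    {"xyz": [0,0,0.9],"spin": 0,"jaw": 0.05},
    {"xyz": [0,0,1],"spin": 0,"jaw": 0.05},
    {"xyz": [0,0,1],"spin": 0,"jaw": 0.05},
    {"xyz": [0,0,1],"spin": 0,"jaw": 0.05},
    {"xyz": [0,0,1],"spin": 0,"jaw": 0.05},
    {"xyz": [0,0,0.9],"spin": 0,"jaw": 0.05},
    {"xyz": [0,0,0.8],"spin": 0,"jaw": 0.05},
    {"xyz": [0,0,0.6],"spin": 0,"jaw": 0.05},
    {"xyz": [0,0,0.5],"spin": 0,"jaw": 0.05},
    {"xyz": [0,0,0.3],"spin": 0,"jaw": 0.05},
    {"xyz": [0,0,0],"spin": 0,"jaw": 0.05},
    {"xyz": [0,0,0],"spin": 0,"jaw": 0.05},
    {"xyz": [0,0,0],"spin": 0,"jaw": 0.05},
    {"xyz": [0,0,0],"spin": 0,"jaw": 0.05},
    {"xyz": [0,0,0],"spin": 0,"jaw": 0.05},
    {"xyz": [0,0,0],"spin": 0,"jaw": 0.05},
  ],
)

```text
t: 10.95
position: [540.7, -111.1, 223.4]
orientation: [[-0.001, -0.088, 0.996], [0.0, 0.996, 0.088], [-1.0, 0.0, -0.001]]
contact_force: [0.5, 0.3, -2.0]
gripper_width: 0.231
```

```bash
python3 - <<'E'
from h import *
np.set_printoptions(precision=1,suppress=True)
t=snap('top','top7')
p=snap('scene','scene7')
for n,q in(('top',t),('scene',p)):
    C=cloud(q)
    def sel(x0,x1,y0,y1,z0,z1):
        m=(C[...,0]>x0)&(C[...,0]<x1)&(C[...,1]>y0)&(C[...,1]<y1)&(C[...,2]>z0)&(C[...,2]<z1); return C[m]
    P=sel(500,570,-60,10,242,262); print(n,'roof',len(P),cv2.minAreaRect(P[:,:2].astype(np.float32)) if len(P) else 0,np.median(P[:,2]) if len(P) else 0)
    P=sel(500,570,-5,85,215,240); 
    if len(P)>5: print('arm z fit',np.polyfit(P[:,1],P[:,2],1),P[:,1].min(),P[:,1].max())
    P=sel(500,600,-300,-185,205,240)
    if len(P)>5: print('right arm z',np.median(P,0))
    P=sel(560,660,130,220,66,80); print('red',cv2.minAreaRect(P[:,:2].astype(np.float32)))
cv2.imwrite('pics/s7.png',cv2.resize(p['img'][100:260,60:260,::-1],(750,600),interpolation=cv2.INTER_CUBIC))
s=bot.observe();print(s['position'],s['contact_force'],s['moment'],s['gripper_width'])
E
```

```text
top roof 433 ((533.2940673828125, -27.826025009155273), (32.246307373046875, 40.01961135864258), 4.721836566925049) 248.35160677955298
arm z fit [  0.1 221.3] -4.261157248453358 64.14642450162216
right arm z [ 542.  -210.8  223.5]
red ((611.2800903320312, 170.74072265625), (39.87274169921875, 32.135128021240234), 84.07535552978516)
scene roof 526 ((535.0372314453125, -27.577545166015625), (33.0997428894043, 40.35365676879883), 4.526814937591553) 248.5360671468852
arm z fit [  0.  221.2] -4.82555211706628 65.27518259200818
right arm z [ 559.3 -215.5  222.2]
red ((612.7639770507812, 171.05010986328125), (40.09148406982422, 32.54935073852539), 86.30167388916016)
[ 540.9 -111.2  223.6] [-0.2 -0.7 -2.6] [-0. -0. -0.] 0.22829176342884425
```

View pics/s7.png

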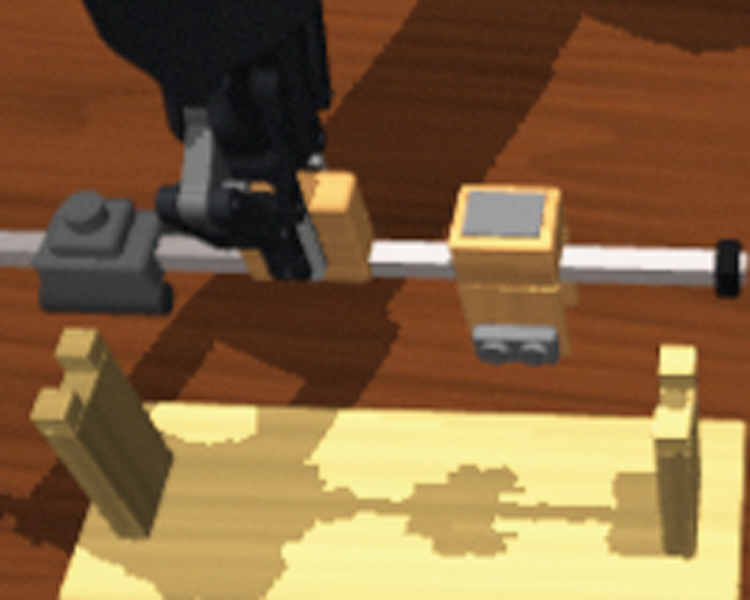

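The bar is up and clear, the clip is seated, and the arms are level (bar top ~222–223.5 mm on both sides). I hold briefly, check for drift, and hand in.

carry_out(
  targets=[
    {"xyz": [0,0,0],"spin": 0,"jaw": 0.05},
    {"xyz": [0,0,0],"spin": 0,"jaw": 0.05},
    {"xyz": [0,0,0],"spin": 0,"jaw": 0.05},
    {"xyz": [0,0,0],"spin": 0,"jaw": 0.05},
    {"xyz": [0,0,0],"spin": 0,"jaw": 0.05},
    {"xyz": [0,0,0],"spin": 0,"jaw": 0.05},
    {"xyz": [0,0,0],"spin": 0,"jaw": 0.05},
    {"xyz": [0,0,0],"spin": 0,"jaw": 0.05},
  ],
)

```text
t: 11.72
position: [541.0, -111.1, 223.8]
orientation: [[0.0, -0.088, 0.996], [-0.0, 0.996, 0.088], [-1.0, -0.0, 0.0]]
contact_force: [0.3, -0.8, -1.8]
gripper_width: 0.228
```

```bash
python3 - <<'E'
from h import *
p=snap('top','top8');C=cloud(p)
def sel(x0,x1,y0,y1,z0,z1):
    m=(C[...,0]>x0)&(C[...,0]<x1)&(C[...,1]>y0)&(C[...,1]<y1)&(C[...,2]>z0)&(C[...,2]<z1); return C[m]
P=sel(500,570,-60,10,242,262); print(np.median(P,0))
for a,b in((10,50),(-240,-200)):
    P=sel(500,570,a,b,215,240); print(np.median(P,0),len(P))
s=bot.observe();print(s['position'],np.abs(s['joint_vel']).max(),s['gripper_width'],s['t'])
order.hand_in()
E
```

```text
[532.78706144 -27.35282693 248.70659798]
[526.81413944  30.22371643 222.84986744] 145
[ 548.01420062 -214.02331652  226.32799228] 200
[ 540.92493833 -111.16750549  223.79412937] 0.052567729104560916 0.22649871999600868 11.7667
the job is handed in; nothing more can be done
```

I hung the grey-parts clip on the bar's free arm and let it go. I then took the bar by its grip, lifted it about 98 mm, and handed the job in at t ≈ 11.8 s, still holding it. The hand-in gave no verdict.

**Last checks before hand-in:**
- **Clip:** it is seated about 1–2 mm from the middle of the free arm, and the fingers are well clear of it.
- **Bar:** it is clear of the cradle, and its top reads about 223 mm on the left and 226 mm on the right. That is a tilt of about 0.014 rad, against the 0.12 allowed. An earlier reading gave 222–223 mm on the left and 222–223.5 mm on the right, so the difference is partly noise.
- **Steadiness:** the arm was still, with joint speeds of 0.05 °/s or less. The gripper opening was about 19 mm on the 20 mm grip.
- **Red clip:** it is within about 1 mm of where it started.

No check failed. The views differed from each other by 1–2 mm at most, which matches the calibration.

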